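# Open the push-latched double-door bathroom cabinet

## Task

Open both doors of the small bathroom cabinet wide, about square to its front, and leave them standing so. The blue leaf overlaps the white one and sits on a worn push latch: press it in gently until you feel the soft stop, without ramming it, let it come back, and check, because the latch sometimes catches again and then needs another press; swing the blue leaf wide open first and only then pull the white one free of its ball catch. Leave the tumbler, the jar and the hairbrush undisturbed where they are.

Things in the scene. Friction and masses are not known exactly. Their poses are not given: they have to be found in the camera images.
- cabinet: Pine cabinet standing fixed on the shelf, 160 deep (x) x 320 wide (y) x 200 high. Origin: centre of its underside; its own -x axis points out of the front, towards the robot; +y is the white leaf's hinge side. Walls 12 thick, front edges at own x = -80, flat top at 200.
- front_leaf (a joint): Opening angle of the blue (front, latched) leaf, rad: 0 shut and latched, up to 1.65 swung out towards the robot (counter-clockwise from above). Pressed in, it goes negative: the latch has clicked by -0.022, a springy rubber stop (about 6 N per mm) is met at -0.03, beyond -0.055 is ramming. About 6 N at the handle presses it in. The hinge is stiff: the leaf stays where left.
- front_edge (a point): Top of the blue leaf's free edge, mid thickness, 198 up, 172 from its hinge. Latch: after a press, once let back, the leaf either pops out by itself to about 0.2 rad (35 at this edge) or is caught again at 0 and will not pull open: then press again; the next press frees it. Pressed while ajar, it latches again.
- rear_leaf (a joint): Opening angle of the white (overlapped) leaf, rad. 0 shut, grows to 1.65 as it swings out towards the robot (clockwise from above, vertical axis). A ball catch holds it shut: about 10 N at its handle pulls it free. With the blue leaf shut, it is stopped behind it after about 0.08. The hinge keeps it where it is left.
- front_handle (a point): Blue leaf's handle: an upright dark round bar, 12 across, 168 to 208 up (its top is 8 above the cabinet's top); point on its axis, 188 up. The axis is 34 in front of the leaf's face; one 8 mm stem at 174 up joins them. The leaf is 172 wide, 12 thick, 4 to 198 high; bar 125 from its hinge, 47 from its free edge, which overlaps the white leaf by about 14.
- front_hinge (a point): Point on the vertical hinge axis of the blue leaf, 188 up, at the cabinet's -y side, on the leaf's back face. The handle bar turns about it: 125 along the leaf, 46 out from it.
- rear_handle (a point): White leaf's handle: same upright dark bar, 12 diameter, 168 to 208 up; point on its axis at 188 up, 34 in front of the leaf's face. The leaf is 150 wide, 12 thick, 14 to 186 high; the bar is 103 from its hinge, about 80 to the +y side of the blue leaf's bar when both are shut.
- rear_hinge (a point): Point on the vertical hinge axis of the white leaf, 188 up, at the cabinet's +y side, on the leaf's front face. The handle bar turns about it: 103 along the leaf, 34 out from it.
- tumbler: Bystander: white ceramic tumbler, 72 across, 95 high, open top; origin under its centre.
- jar: Bystander: frosted glass jar with dark twist cap, 68 across, 82 high; origin under its centre.
- hairbrush: Bystander: purple plastic hairbrush lying bristles up on the cabinet's top, towards its back, 198 long (own x) x 55 x 30 high; origin on its underside near the middle.

How it is judged:
On the way, in this order (a step that is already met when the one before it is completed fails the run):
1. the blue leaf is pressed in against its latch (value of joint front_leaf below -0.01 rad).
2. the blue leaf is swung wide open while the white leaf is still shut behind (value of joint front_leaf above 1.15 rad and value of joint rear_leaf below 0.2 rad), for 0.1 s.
At the end, for the whole second after the job is handed in: Both leaves stand open by more than 1.15 rad (66 degrees) from shut and are at rest; neither is held (value of joint each of front_leaf, rear_leaf above 1.15 rad and velocity of joint front_leaf between -0.05 and 0.05 rad/s and velocity of joint rear_leaf between -0.05 and 0.05 rad/s); the robot touches nothing.
It fails at once if the blue leaf is rammed hard into its rubber stop (beyond -0.055 rad) (value of joint front_leaf below -0.055 rad).
It fails at once if a bystander (tumbler, jar, hairbrush) is moved by more than 30 mm (distance of any of tumbler, jar, hairbrush from where it was at the start of the episode above 0.03 m).
It fails at once if the tumbler or the jar is tipped (angle between any of tumbler, jar's own z axis and vertical above 0.35 rad).
It also fails if it takes over 66 s, if anything falls off the work surface, if the arm or the gripper's body presses on something with over 40 N, if the wrist force passes 120 N, or if a joint passes its speed limit or range.

## Robot

A 7-joint arm with a two-finger parallel gripper is mounted at the origin on the work surface. World frame = base frame: x ahead of the robot, y to its left, z up, the work surface at z = 0. Lengths are in m, angles in rad, forces in N, time in s.
With the tool pointing down it reaches from about 0.425 to 1.025 m from the base axis. Payload 3.6 kg.
Tool frame: the origin (TCP) lies where the fingers leave the gripper's body, on its centre line; the fingertips stand 73 mm ahead of it and the grasp point (between the pads) lies 54 mm ahead of it; z points along the fingers, y is the direction in which the jaws open and shut (so a half turn about z gives the same grasp; the last joint's range is limited). The gripper opens to 85 mm and grips with 20 to 120 N. Pads are 22 mm wide; open, the fingers measure 114 mm over their backs; the gripper's body (76 mm by 85 mm) begins 54 mm behind the grasp point. The pads swing forward as they close: fully open they stand 13 mm farther back than shut.
Start: joints at [-1.196, 0.591, 0.048, 1.609, -0.033, 0.943, -0.034], TCP at [0.327, 0.647, 0.304] pointing down, gripper open.
Joint ranges: [-2.69, 2.69], [-0.47, 2.24], [-1.27, 1.36], [0.19, 2.51], [-1.53, 4.68], [0.08, 2.07], [-3.09, 3.09]. Speed limits (rad/s): [2.57, 2.57, 3.14, 3.14, 3.14, 3.14, 3.14].

## Interface

Orientations are given as a rotation vector (axis times angle).
In Python, from cell import state, viewer, manip gives the robot as it stands. The module is installed in compiled form; this text tells all that it offers.
- The arm moves only by the tool arm_command, never from a script. Its argument "plan" is a list that holds one entry, the list of rows, each a list of 7 numbers: the gripper's target within -1 to 1 (shut at 1, half-way at 0, fully open at -1), then the shift along the tool's x, y, z in m, then the turn, a rotation vector about the tool's x, y, z in degrees. A call has 1 to 8 rows; each row is the pose to reach, as a shift and turn from the pose commanded when the call began, along the tool's axes at that moment; what a row does not reach only later rows make up. A row lasts 1/12 s, in which the tool goes at most 41.7 mm and 7.16 degrees, less where a joint would pass 70% of its speed; a pose out of reach is approached as far as the arm can. A call with a gripper value outside its range is refused whole. The fingers move at their own pace and stop on an object; the grip force is fixed at half the most. Time passes only in rows, so rows that repeat a pose let the fingers close. It gives the time, the measured TCP pose, the force and the opening at its end, in the units of the state.
- state(): the state, without advancing time (a new reading comes with each control period).
- viewer.snapshot(name): name is "scene" or "top" or "wrist"; returns a dict with "pixels" (400x640x3 uint8, blue, green, red), "range_z" (400x640 float32, m along the optical axis (not along the pixel's ray), 0 where there is no reading), "intrinsics" (3x3 intrinsics, pixels), "extrinsics" (4x4, takes a point from world to camera coordinates). Camera axes: x right, y up, looking along -z (the intrinsics and any distortion apply to the point x, -y, -z); pixel columns grow to the right and rows downward; lengths in m; the calibration is good to about 2 mm. The wrist camera is an equidistant fisheye: a pixel r from the principal point sees the ray r / f radians off the axis. A picture is of the moment at which its call begins.
- manip.sign_off(): hands the job in, once; it reports no verdict.
The state is a dict: "time_s": time; "qpos": joint angles; "joint_vel": joint speeds; "tau": joint torques, N m; "position": TCP position; "orientation": TCP orientation; "wrist_force": force on the tool from outside, world axes, zero at the start; "moment": the same for the moment, N m; "grip_width": finger opening in m.
Only numpy, scipy, OpenCV 4.12 (cv2) and the standard library are available. Lean on these libraries where they do the work, as an engineer would, in place of code of your own. Each camera call takes 0.05 s, during which the arm holds its last target. There are 200 camera calls.

## Working session

There is one attempt and no reset: what is moved stays moved. The work goes in short steps, Python scripts to look and compute and a tool call to move; the robot and the scene stay as the last step left them, time stands still between calls to the robot, and variables do not carry over. Pictures are saved under pics/ and viewed, about 8 in all and at most 12, crops included, and the job is handed in when it is done.

Besides the shell and the picture viewer there is one more tool, called after "Call:" by a JSON object that holds its "method" and its "body". arm_command: Moves the arm, as the interface text tells. Its arguments: {"type":"object","properties":{"plan":{"type":"array","items":{"type":"array","items":{"type":"array","items":{"type":"number"}}}}},"required":["plan"]}

```bash
mkdir -p pics; cat > h.py <<'E'
import numpy as np, cv2
from cell import state, viewer, manip
from scipy.spatial.transform import Rotation as R
def snap(n):
    s=viewer.snapshot(n); return s
def pts(s):  # world points from depth, pinhole cams
    K=np.array(s["intrinsics"]);E=np.array(s["extrinsics"]);z=s["range_z"]
    v,u=np.mgrid[:z.shape[0],:z.shape[1]]
    c=np.stack([(u-K[0,2])/K[0,0]*z,-(v-K[1,2])/K[1,1]*z,-z],-1)
    return (c-E[:3,3])@E[:3,:3]
E
python3 - <<'E'
from h import *
a=snap("scene");b=snap("top")
cv2.imwrite("pics/s1.png",a["pixels"]);cv2.imwrite("pics/t1.png",b["pixels"])
np.savez("first.npz",sp=pts(a),tp=pts(b),si=a["pixels"],ti=b["pixels"])
st=state();print({k:np.round(v,3).tolist() for k,v in st.items()})
print(R.from_rotvec(st["orientation"]).as_matrix().round(3))
E
```

```text
{'time_s': 0.1, 'qpos': [-1.197, 0.592, 0.048, 1.61, -0.033, 0.943, -0.034], 'joint_vel': [0.0, -0.002, 0.0, -0.003, 0.0, -0.001, 0.001], 'tau': [0.005, -55.0, 1.553, -19.882, 0.01, 0.004, -0.0], 'position': [0.327, 0.647, 0.303], 'orientation': [-0.728, -3.056, 0.003], 'wrist_force': [-0.088, -0.396, 0.155], 'moment': [-0.01, -0.021, 0.006], 'grip_width': 0.085}
[[-0.893  0.451 -0.001]
 [ 0.451  0.893 -0.002]
 [-0.    -0.002 -1.   ]]
```

View pics/s1.png

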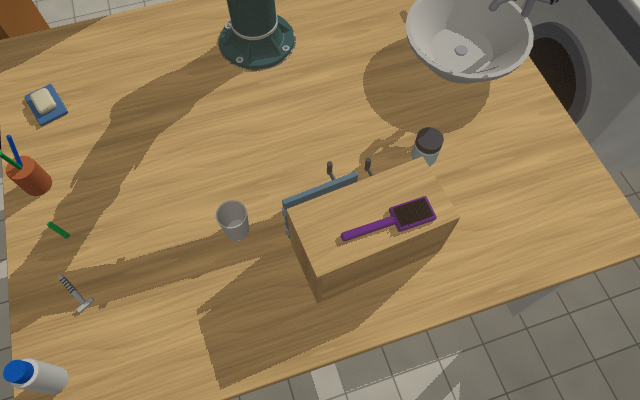

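View pics/t1.png

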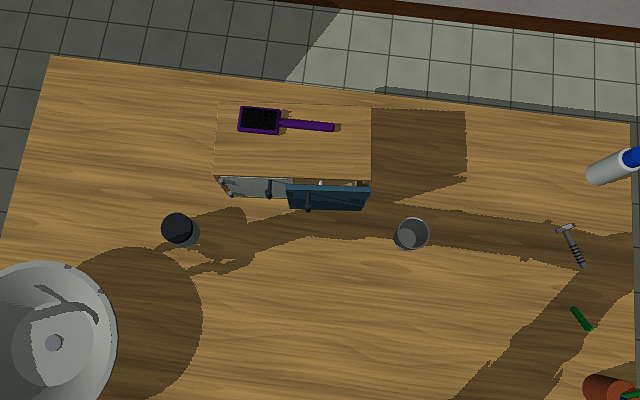

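The scene view shows the cabinet with both handle bars at about (330,168) and (368,163), the jar at (428,145), the tumbler at (233,220) and the brush on top. In the top view the blue leaf spans u 287–371 and v 185–210, with the bars near (308,200) and (268,188).

```bash
python3 - <<'E'
from h import *
d=np.load("first.npz")
for n in "st":
    P=d[n+"p"];I=d[n+"i"];hsv=cv2.cvtColor(I,cv2.COLOR_BGR2HSV)
    Z=P[...,2];X=P[...,0];Y=P[...,1]
    print(n, "range", [ (P[...,i].min().round(2),P[...,i].max().round(2)) for i in range(3)])
    top=(abs(Z-.2)<.006)&(hsv[...,0]<25)&(hsv[...,1]>60)
    c=P[top][:,:2].astype(np.float32); r=cv2.minAreaRect(c); print("top",top.sum(),np.round(cv2.boxPoints(r),3).tolist(),Z[top].mean())
    blue=(hsv[...,0]>90)&(hsv[...,0]<115)&(hsv[...,1]>70)&(X>.4)&(Z>.1)&(Z<.25)
    e=blue&(Z>.19);q=P[e]; 
    if len(q)>5:
        vx=cv2.fitLine(q[:,:2].astype(np.float32),2,0,.01,.01).ravel();t=(q[:,:2]-vx[2:])@vx[:2];print("blue edge",len(q),[(vx[2:]+vx[:2]*k).round(3) for k in (t.min(),t.max())],q[:,2].max())
    dark=(I.max(-1)<75)&(Z>.16)&(Z<.23)&(X>.4)
    k,l,s,cc=cv2.connectedComponentsWithStats(dark.astype(np.uint8))
    for i in range(1,k):
        if s[i,4]>=6: q=P[l==i]; print("dark",cc[i].round(),s[i,4],np.median(q,0).round(3),"top",q[q[:,2]>q[:,2].max()-.006].mean(0).round(3))
for (n,x,y,w) in [("s",233,208,18),("t",410,233,18),("s",428,140,14),("t",180,229,18)]:
    q=d[n+"p"][y-w:y+w,x-w:x+w].reshape(-1,3);q=q[q[:,2]>.06];c,r=cv2.minEnclosingCircle(q[:,:2].astype(np.float32));print(n,np.round(c,3),round(r,3),q[:,2].max())
E
```

```text
s range [(np.float64(-1.39), np.float64(1.32)), (np.float64(-1.19), np.float64(1.52)), (np.float64(-0.77), np.float64(1.11))]
top 9619 [[0.5690000057220459, 0.2199999988079071], [0.5979999899864197, -0.0989999994635582], [0.8220000267028809, -0.07900000363588333], [0.7929999828338623, 0.23999999463558197]] 0.19941139771471472
blue edge 6 [array([0.627, 0.074]), array([ 0.645, -0.092])] 0.20026860720565143
dark [367. 167.] 48 [0.614 0.106 0.186] top [0.614 0.106 0.204]
dark [329. 170.] 44 [0.597 0.024 0.187] top [0.596 0.024 0.204]
dark [352. 180.] 16 [0.634 0.065 0.181] top [0.634 0.067 0.192]
dark [341. 184.] 15 [0.637 0.037 0.185] top [0.637 0.035 0.189]
dark [322. 192.] 35 [ 0.641 -0.007  0.186] top [ 0.642 -0.013  0.194]
dark [311. 196.] 13 [ 0.644 -0.033  0.185] top [ 0.644 -0.035  0.192]
dark [304. 198.] 9 [ 0.645 -0.048  0.187] top [ 0.646 -0.049  0.193]
dark [299. 200.] 7 [ 0.646 -0.06   0.185] top [ 0.646 -0.062  0.191]
dark [412. 212.] 669 [0.758 0.146 0.217] top [0.756 0.145 0.227]
dark [290. 204.] 32 [ 0.648 -0.08   0.182] top [ 0.648 -0.082  0.192]
t range [(np.float64(0
[... 781 characters left out ...]

dark [269. 189.] 104 [0.614 0.109 0.18 ] top [0.608 0.109 0.209]
dark [323. 179.] 74 [0.652 0.004 0.195] top [0.652 0.004 0.197]
dark [222. 182.] 6 [0.626 0.211 0.166] top [0.626 0.212 0.167]
dark [364. 180.] 14 [ 0.659 -0.078  0.197] top [ 0.659 -0.078  0.198]
dark [364. 185.] 25 [ 0.659 -0.082  0.183] top [ 0.646 -0.074  0.198]
dark [296. 184.] 12 [0.634 0.055 0.198] top [0.634 0.055 0.198]
dark [329. 185.] 13 [ 0.64  -0.01   0.197] top [ 0.64  -0.01   0.198]
dark [324. 195.] 467 [0.627 0.008 0.181] top [0.591 0.027 0.209]
s [ 0.821 -0.187] 0.273 1.1108376759633352
t [ 0.505 -0.118] 0.153 1.0918358603525458
s [0.534 0.312] 0.035 0.08822974479391776
t [0.476 0.17 ] 0.188 1.0918358603525458
```

```bash
cat >> h.py <<'E'
C=np.array([.727,.074]);YAW=.084
AX=np.array([[np.cos(YAW),np.sin(YAW)],[-np.sin(YAW),np.cos(YAW)]]) # rows: own x,y in world
def own(p): return AX@(np.asarray(p)[:2]-C)
def world(o): return C+AX.T@np.asarray(o)
def move(p,yaw): # shift/turn in tool axes from present pose to TCP p (tool down), tool-y heading along world angle yaw
    st=state();M=R.from_rotvec(st["orientation"])
    y=np.array([np.cos(yaw),np.sin(yaw),0]);z=np.array([0,0,-1.]);G=R.from_matrix(np.stack([np.cross(y,z),y,z],1))
    return (M.inv().apply(np.asarray(p)-st["position"])*1).round(4).tolist(),(M.inv()*G).as_rotvec(degrees=True).round(1).tolist()
E
python3 - <<'E'
from h import *
d=np.load("first.npz")
for n,x,y,w,lo,hi in [("s",233,215,22,.08,.1),("t",410,233,22,.08,.1),("s",428,140,20,.07,.09),("t",180,229,22,.07,.09)]:
    q=d[n+"p"][y-w:y+w,x-w:x+w].reshape(-1,3);q=q[(q[:,2]>lo)&(q[:,2]<hi)];c,r=cv2.minEnclosingCircle(q[:,:2].astype(np.float32));print(n,len(q),np.round(c,3),round(r,3),q[:,2].max(),"own",own(c).round(3))
for n in "st":
    P=d[n+"p"];I=d[n+"i"]
    o=(P[...,:2]-C)@AX.T;Z=P[...,2]
    for nm,m in [("blue top",(Z>.19)&(Z<.202)&(o[...,0]<-.082)&(o[...,0]>-.11)&(o[...,1]<.02)&(o[...,1]>-.17)),
                 ("bar",(Z>.2)&(Z<.212)&(o[...,0]<-.105)&(o[...,0]>-.15)&(abs(o[...,1]+.036)<.02)),
                 ("rbar",(Z>.2)&(Z<.212)&(o[...,0]<-.1)&(o[...,0]>-.13)&(abs(o[...,1]-.044)<.02)),
                 ("blueface",(Z>.03)&(Z<.15)&(o[...,0]<-.085)&(o[...,0]>-.12)&(o[...,1]<.02)&(o[...,1]>-.17))]:
        q=o[m]; 
        if len(q)>3: print(n,nm,len(q),"med",np.median(q,0).round(4),"min",q.min(0).round(3),"max",q.max(0).round(3), "slope",np.polyfit(q[:,1],q[:,0],1).round(3) if "blue" in nm else "")
r=world([-.131-.045,-.036])
print("above front of bar:",move([*r,.32],YAW+np.pi/2))
E
```

```text
s 295 [ 0.585 -0.207] 0.037 0.09918599633828099 own [-0.165 -0.268]
t 277 [ 0.584 -0.206] 0.036 0.0993251948904691 own [-0.166 -0.267]
s 554 [0.534 0.312] 0.035 0.08822974479391776 own [-0.173  0.254]
t 762 [0.532 0.314] 0.034 0.08841244076578382 own [-0.174  0.256]
s blue top 502 med [-0.0959 -0.0764] min [-0.105 -0.161] max [-0.09   0.009] slope [-0.01  -0.097]
s bar 29 med [-0.1376 -0.0372] min [-0.145 -0.043] max [-0.132 -0.031] slope 
s rbar 29 med [-0.1135  0.043 ] min [-0.12   0.038] max [-0.109  0.048] slope 
s blueface 64 med [-0.0923 -0.1613] min [-0.103 -0.166] max [-0.09  -0.158] slope [ 0.236 -0.055]
t blue top 559 med [-0.1004 -0.0746] min [-0.107 -0.159] max [-0.092  0.011] slope [-0.009 -0.101]
t bar 33 med [-0.1392 -0.0347] min [-0.145 -0.041] max [-0.105 -0.017] slope 
t rbar 33 med [-0.1158  0.0452] min [-0.121  0.039] max [-0.109  0.05 ] slope 
t blueface 862 med [-0.1051 -0.079 ] min [-0.107 -0.164] max [-0.095  0.012] slope [-0.01  -0.106]
above front of bar: ([-0.4845, -0.4535, -0.0162], [-0.1, -0.0, -31.6])
```

Call:
{"method": "arm_command", "body": {"plan": [[[1, -0.04, -0.038, -0.002, 0, 0, -3], [1, -0.08, -0.075, -0.003, 0, 0, -6], [1, -0.105, -0.1, -0.004, 0, 0, -9], [1, -0.13, -0.125, -0.006, 0, 0, -12], [1, -0.16, -0.15, -0.008, 0, 0, -15], [1, -0.19, -0.18, -0.01, 0, 0, -18], [1, -0.22, -0.205, -0.012, 0, 0, -21], [1, -0.25, -0.23, -0.016, 0, 0, -24]]]}}

```text
time_s: 0.77
position: [0.4434, 0.3331, 0.3188]
orientation: [-0.072, -3.14, 0.002]
wrist_force: [0.8, 0.1, -0.5]
grip_width: -0.0
```

```bash
python3 - <<'E'
from h import *
r=world([-.185,-.036]);print(r,state()["grip_width"],move([*r,.32],YAW+np.pi/2))
E
```

```text
[0.54567274 0.0226052 ] -1.7848053530208182e-05 ([-0.1164, -0.3055, -0.001], [-0.1, -0.1, -7.4])
```

Call:
{"method": "arm_command", "body": {"plan": [[[1, -0.015, -0.038, 0, 0, 0, -2], [1, -0.029, -0.076, 0, 0, 0, -4], [1, -0.043, -0.114, 0, 0, 0, -7], [1, -0.058, -0.152, 0, 0, 0, -7.4], [1, -0.073, -0.19, 0, 0, 0, -7.4], [1, -0.087, -0.228, 0, 0, 0, -7.4], [1, -0.101, -0.266, 0, 0, 0, -7.4], [1, -0.116, -0.305, 0, 0, 0, -7.4]]]}}

```text
time_s: 1.43
position: [0.5443, 0.0235, 0.3191]
orientation: [0.127, -3.138, -0.0]
wrist_force: [1.3, 0.7, 0.1]
grip_width: -0.0004
```

```bash
python3 - <<'E'
from h import *
s=snap("wrist");cv2.imwrite("pics/w1.png",s["pixels"])
a=snap("scene");cv2.imwrite("pics/s2.png",cv2.resize(a["pixels"][100:260,240:480],None,fx=3,fy=3))
r=world([-.176,-.036]);print(state()["position"],own(state()["position"]),move([*r,.251],YAW+np.pi/2),state()["wrist_force"])
E
```

```text
[0.54600926 0.01614582 0.31921357] [-0.18520662 -0.04246484] ([-0.009, 0.007, 0.0682], [-0.3, 0.0, -1.0]) [-0.95566679 -0.30290237 -0.54932197]
```

View pics/w1.png

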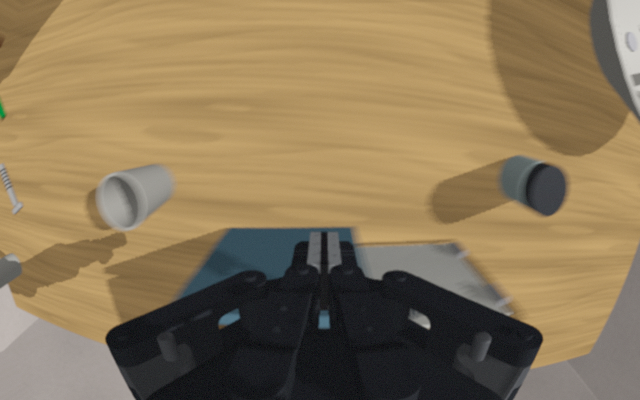

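The wrist view shows the shut fingertips at about (323,240) over the blue leaf, the tumbler at (125,200) and the jar at (545,188), all clear. The bar is hidden behind the fingers. Next I go down in front of it.

Call:
{"method": "arm_command", "body": {"plan": [[[1, 0, 0.003, 0.02, 0, 0, -1], [1, 0, 0.006, 0.04, 0, 0, -1], [1, 0, 0.007, 0.058, 0, 0, -1], [1, -0.003, 0.007, 0.068, 0, 0, -1], [1, -0.007, 0.007, 0.068, 0, 0, -1], [1, -0.009, 0.007, 0.068, 0, 0, -1], [1, -0.009, 0.007, 0.068, 0, 0, -1]]]}}

```text
time_s: 2.12
position: [0.5545, 0.0332, 0.2521]
orientation: [-0.153, 3.135, 0.0]
wrist_force: [0.1, 1.5, 0.4]
grip_width: 0.0002
```

```bash
python3 - <<'E'
from h import *
a=snap("scene");t=snap("top")
cv2.imwrite("pics/s3.png",np.hstack([cv2.resize(a["pixels"][120:220,270:400],(390,300)),cv2.resize(t["pixels"][150:250,240:370],(390,300))]))
s=state();print(s["position"],own(s["position"]),s["wrist_force"])
E
```

```text
[0.55382732 0.0330598  0.25233961] [-0.17599702 -0.02626644] [ 0.06757138 -0.07069741 -0.40349408]
```

View pics/s3.png

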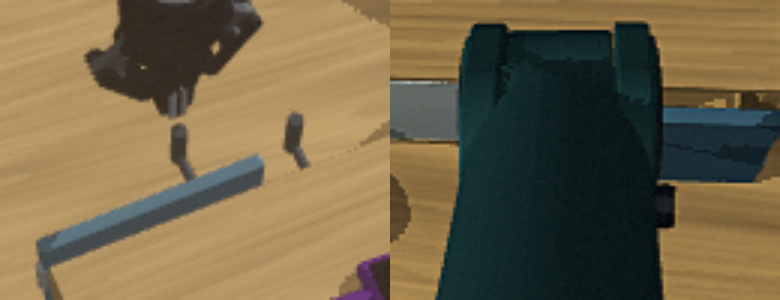

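The left crop shows the fingers standing in front of the blue bar and slightly to its white-leaf side. I'll centre them and approach.

Call:
{"method": "arm_command", "body": {"plan": [[[1, -0.003, -0.005, 0, 0, 0, 0], [1, -0.007, -0.009, 0, 0, 0, 0], [1, -0.011, -0.009, 0, 0, 0, 0], [1, -0.014, -0.009, 0, 0, 0, 0], [1, -0.014, -0.009, 0, 0, 0, 0], [1, -0.014, -0.009, 0, 0, 0, 0]]]}}

```text
time_s: 2.72
position: [0.568, 0.0255, 0.2513]
orientation: [-0.153, 3.138, 0.0]
wrist_force: [0.2, 1.0, 1.5]
grip_width: -0.0001
```

Call:
{"method": "arm_command", "body": {"plan": [[[1, -0.001, 0, 0, 0, 0, 0], [1, -0.002, 0, 0, 0, 0, 0], [1, -0.002, 0, 0, 0, 0, 0], [1, -0.002, 0, 0, 0, 0, 0]]]}}

```text
time_s: 3.05
position: [0.5697, 0.0257, 0.2512]
orientation: [0.154, -3.138, -0.0]
wrist_force: [-0.5, 0.7, -1.2]
grip_width: 0.0001
```

Call:
{"method": "arm_command", "body": {"plan": [[[1, -0.001, 0, 0, 0, 0, 0], [1, -0.002, 0, 0, 0, 0, 0], [1, -0.002, 0, 0, 0, 0, 0], [1, -0.002, 0, 0, 0, 0, 0]]]}}

```text
time_s: 3.38
position: [0.5718, 0.0258, 0.2513]
orientation: [-0.154, 3.138, -0.0]
wrist_force: [-0.5, -1.1, -0.1]
grip_width: 0.0
```

Call:
{"method": "arm_command", "body": {"plan": [[[1, -0.001, 0, 0, 0, 0, 0], [1, -0.002, 0, 0, 0, 0, 0], [1, -0.002, 0, 0, 0, 0, 0]]]}}

```text
time_s: 3.63
position: [0.5735, 0.0259, 0.2512]
orientation: [0.153, -3.137, 0.0]
wrist_force: [-1.4, -0.7, 1.4]
grip_width: -0.0005
```

Call:
{"method": "arm_command", "body": {"plan": [[[1, -0.001, 0, 0, 0, 0, 0], [1, -0.0015, 0, 0, 0, 0, 0], [1, -0.0015, 0, 0, 0, 0, 0]]]}}

```text
time_s: 3.88
position: [0.574, 0.0261, 0.2511]
orientation: [0.153, -3.135, 0.0]
wrist_force: [-4.1, -0.0, 3.5]
grip_width: -0.0002
```

Call:
{"method": "arm_command", "body": {"plan": [[[1, -0.001, 0, 0, 0, 0, 0], [1, -0.001, 0, 0, 0, 0, 0], [1, -0.001, 0, 0, 0, 0, 0]]]}}

```text
time_s: 4.13
position: [0.5744, 0.0262, 0.251]
orientation: [0.153, -3.133, 0.0]
wrist_force: [-6.3, 0.1, 4.6]
grip_width: -0.0002
```

Call:
{"method": "arm_command", "body": {"plan": [[[1, -0.001, 0, 0, 0, 0, 0], [1, -0.001, 0, 0, 0, 0, 0], [1, -0.001, 0, 0, 0, 0, 0]]]}}

```text
time_s: 4.38
position: [0.575, 0.0264, 0.2509]
orientation: [0.153, -3.133, -0.0]
wrist_force: [-5.9, -0.5, 4.7]
grip_width: -0.0003
```

Call:
{"method": "arm_command", "body": {"plan": [[[1, -0.001, 0, 0, 0, 0, 0], [1, -0.001, 0, 0, 0, 0, 0], [1, -0.001, 0, 0, 0, 0, 0]]]}}

```text
time_s: 4.63
position: [0.576, 0.0268, 0.2509]
orientation: [0.154, -3.133, -0.001]
wrist_force: [-6.7, 0.8, 4.1]
grip_width: -0.0001
```

Call:
{"method": "arm_command", "body": {"plan": [[[1, -0.001, 0, 0, 0, 0, 0], [1, -0.001, 0, 0, 0, 0, 0], [1, -0.001, 0, 0, 0, 0, 0]]]}}

```text
time_s: 4.88
position: [0.5768, 0.0272, 0.2509]
orientation: [0.154, -3.132, -0.001]
wrist_force: [-6.6, 0.3, 4.9]
grip_width: -0.0002
```

Call:
{"method": "arm_command", "body": {"plan": [[[1, -0.0008, 0, 0, 0, 0, 0], [1, -0.0008, 0, 0, 0, 0, 0], [1, -0.0008, 0, 0, 0, 0, 0]]]}}

```text
time_s: 5.13
position: [0.5771, 0.0273, 0.2508]
orientation: [0.154, -3.131, -0.001]
wrist_force: [-7.6, 1.2, 5.5]
grip_width: 0.0001
```

Call:
{"method": "arm_command", "body": {"plan": [[[1, -0.0008, 0, 0, 0, 0, 0], [1, -0.0008, 0, 0, 0, 0, 0], [1, -0.0008, 0, 0, 0, 0, 0]]]}}

```text
time_s: 5.38
position: [0.5774, 0.0273, 0.2507]
orientation: [0.154, -3.13, -0.001]
wrist_force: [-8.7, 0.9, 5.8]
grip_width: -0.0
```

Call:
{"method": "arm_command", "body": {"plan": [[[1, -0.0006, 0, 0, 0, 0, 0], [1, -0.0006, 0, 0, 0, 0, 0], [1, -0.0006, 0, 0, 0, 0, 0]]]}}

```text
time_s: 5.63
position: [0.5781, 0.0275, 0.2507]
orientation: [0.154, -3.13, -0.001]
wrist_force: [-7.8, 2.6, 5.1]
grip_width: 0.0004
```

Call:
{"method": "arm_command", "body": {"plan": [[[1, -0.0008, 0, 0, 0, 0, 0], [1, -0.0008, 0, 0, 0, 0, 0], [1, -0.0008, 0, 0, 0, 0, 0]]]}}

```text
time_s: 5.88
position: [0.5788, 0.0278, 0.2507]
orientation: [0.154, -3.129, -0.002]
wrist_force: [-8.5, 2.1, 6.2]
grip_width: 0.0
```

```bash
python3 - <<'E'
from h import *
a=snap("scene");f=[state()["wrist_force"]];o=own(state()["position"])
P=pts(a);q=(P[...,:2]-C)@AX.T;Z=P[...,2];m=(Z>.19)&(Z<.202)&(q[...,0]<-.082)&(q[...,0]>-.11)&(q[...,1]<.012)&(q[...,1]>-.17)
print(f,o,"leaf slope (was -.010)",np.polyfit(q[m][:,1],q[m][:,0],1), m.sum())
E
```

```text
[array([-7.99607508,  1.96285877,  6.18457051])] [-0.15160226 -0.03355306] leaf slope (was -.010) [ 0.02926844 -0.09102004] 503
```

The leaf's top edge has turned about -0.039 rad, and the force has risen to about 8–9 N, so it is at the soft stop. I'll let it come back.

Call:
{"method": "arm_command", "body": {"plan": [[[1, 0.006, 0, 0, 0, 0, 0], [1, 0.014, 0, 0, 0, 0, 0], [1, 0.024, 0, 0, 0, 0, 0], [1, 0.036, 0, 0, 0, 0, 0], [1, 0.05, 0, 0, 0, 0, 0], [1, 0.05, 0, 0, 0, 0, 0]]]}}

```text
time_s: 6.43
position: [0.5298, 0.0214, 0.2512]
orientation: [0.153, -3.136, 0.0]
wrist_force: [0.3, -0.3, -0.5]
grip_width: 0.0001
```

```bash
cat >> h.py <<'E'
def leaf():
    """angle of blue leaf's top edge: colour-masked points at its height, line through them"""
    a=snap("scene");P=pts(a);q=(P[...,:2]-C)@AX.T;Z=P[...,2];h=cv2.cvtColor(a["pixels"],cv2.COLOR_BGR2HSV)
    m=(Z>.188)&(Z<.203)&(q[...,0]<-.085)&(q[...,0]>-.3)&(q[...,1]<.02)&(q[...,1]>-.21)&(h[...,0]>90)&(h[...,0]<120)
    v=cv2.fitLine(q[m].astype(np.float32),cv2.DIST_HUBER,0,.01,.01).ravel()
    return a,np.arctan2(-v[0]*np.sign(v[1]),abs(v[1])),m.sum()
E
python3 - <<'E'
from h import *
a,th,n=leaf();print(th,n,own(state()["position"]),state()["wrist_force"])
cv2.imwrite("pics/s4.png",cv2.resize(a["pixels"][100:260,240:440],(600,480)))
E
```

```text
0.007674412 503 [-0.19912541 -0.03580946] [-0.24544041 -0.04049392 -0.39746046]
```

View pics/s4.png

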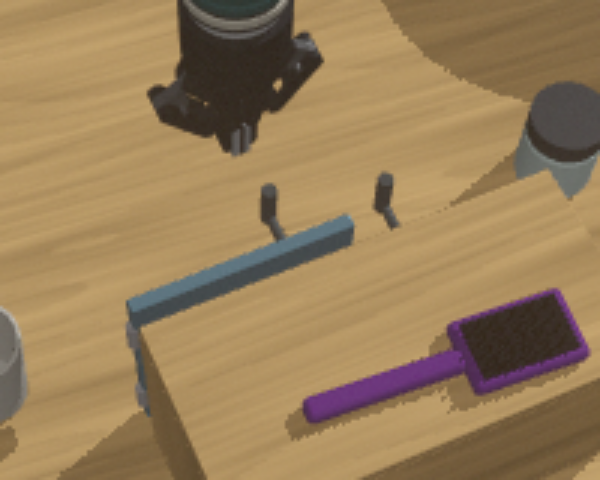

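The view shows the leaf caught flat again, at 0.008 rad, with the bar at (269,205) in the crop. I'll press once more.

Call:
{"method": "arm_command", "body": {"plan": [[[1, -0.012, 0, 0, 0, 0, 0], [1, -0.024, 0, 0, 0, 0, 0], [1, -0.034, 0, 0, 0, 0, 0], [1, -0.04, 0, 0, 0, 0, 0], [1, -0.04, 0, 0, 0, 0, 0], [1, -0.04, 0, 0, 0, 0, 0]]]}}

```text
time_s: 6.98
position: [0.5727, 0.0258, 0.2511]
orientation: [-0.153, 3.137, -0.0]
wrist_force: [-0.3, 0.1, -0.3]
grip_width: 0.0001
```

Call:
{"method": "arm_command", "body": {"plan": [[[1, -0.0015, 0, 0, 0, 0, 0], [1, -0.003, 0, 0, 0, 0, 0], [1, -0.004, 0, 0, 0, 0, 0], [1, -0.005, 0, 0, 0, 0, 0], [1, -0.006, 0, 0, 0, 0, 0], [1, -0.007, 0, 0, 0, 0, 0], [1, -0.007, 0, 0, 0, 0, 0]]]}}

```text
time_s: 7.57
position: [0.5764, 0.027, 0.2509]
orientation: [0.154, -3.131, -0.001]
wrist_force: [-6.4, 0.8, 4.4]
grip_width: 0.0003
```

Call:
{"method": "arm_command", "body": {"plan": [[[1, -0.001, 0, 0, 0, 0, 0], [1, -0.002, 0, 0, 0, 0, 0], [1, -0.003, 0, 0, 0, 0, 0], [1, -0.003, 0, 0, 0, 0, 0]]]}}

```text
time_s: 7.9
position: [0.5785, 0.0277, 0.2507]
orientation: [0.154, -3.129, -0.002]
wrist_force: [-8.2, 1.9, 5.0]
grip_width: -0.0
```

Same depth and force as the first press. I'll let it back.

Call:
{"method": "arm_command", "body": {"plan": [[[1, 0.006, 0, 0, 0, 0, 0], [1, 0.014, 0, 0, 0, 0, 0], [1, 0.024, 0, 0, 0, 0, 0], [1, 0.038, 0, 0, 0, 0, 0], [1, 0.055, 0, 0, 0, 0, 0], [1, 0.055, 0, 0, 0, 0, 0]]]}}

```text
time_s: 8.4
position: [0.524, 0.0208, 0.2511]
orientation: [0.153, -3.135, 0.001]
wrist_force: [-0.2, -0.8, -0.2]
grip_width: 0.0003
```

```bash
python3 - <<'E'
from h import *
a,th,n=leaf();print(th,n,own(state()["position"]))
P=pts(a);q=(P[...,:2]-C)@AX.T;Z=P[...,2]
m=(Z>.2)&(Z<.212)&(q[...,0]<-.12)&(q[...,0]>-.19)&(abs(q[...,1]+.04)<.025);print("bar",m.sum(),np.median(q[m],0),q[m].min(0),q[m].max(0))
cv2.imwrite("pics/s5.png",cv2.resize(a["pixels"][100:260,240:440],(600,480)))
E
```

```text
0.19879672 470 [-0.20461372 -0.03585872]
bar 37 [-0.15755957 -0.04803325] [-0.16459411 -0.05364159] [-0.12213911 -0.01535864]
```

Call:
{"method": "arm_command", "body": {"plan": [[[-0.3, 0, -0.004, 0.004, 0, 0, -4], [-0.3, 0, -0.008, 0.008, 0, 0, -8], [-0.3, 0, -0.012, 0.008, 0, 0, -11.5], [-0.3, 0, -0.012, 0.008, 0, 0, -11.5], [-0.3, -0.01, -0.012, 0.008, 0, 0, -11.5], [-0.3, -0.02, -0.012, 0.008, 0, 0, -11.5]]]}}

```text
time_s: 8.95
position: [0.5499, 0.0117, 0.2436]
orientation: [-0.465, 3.105, 0.0]
wrist_force: [0.3, 0.9, -0.2]
grip_width: 0.0556
```

```bash
python3 - <<'E'
from h import *
s=state();print(s["position"],own(s["position"]),s["grip_width"],s["wrist_force"]);b=world([-.162,-.0478]);print(move([*b,.243],YAW+np.pi/2+.2))
E
```

```text
[0.54989499 0.01172889 0.24359331] [-0.18170518 -0.04719222] 0.05557285872474376 [ 0.29463357  0.87256215 -0.18976089]
([-0.0191, -0.0048, 0.0006], [-0.0, 0.1, 0.7])
```

Call:
{"method": "arm_command", "body": {"plan": [[[-0.3, -0.01, -0.003, 0, 0, 0, 0], [-0.3, -0.018, -0.004, 0, 0, 0, 0], [-0.3, -0.018, -0.004, 0, 0, 0, 0], [-0.3, -0.018, -0.004, 0, 0, 0, 0], [1, -0.018, -0.004, 0, 0, 0, 0], [1, -0.018, -0.004, 0, 0, 0, 0], [1, -0.018, -0.004, 0, 0, 0, 0], [1, -0.018, -0.004, 0, 0, 0, 0]]]}}

```text
time_s: 9.62
position: [0.5667, 0.0126, 0.2434]
orientation: [-0.467, 3.106, -0.001]
wrist_force: [-0.6, -0.2, -1.9]
grip_width: 0.0104
```

```bash
cat >> h.py <<'E'
def arc(hinge,rel,ang,sgn,z=.243,off=(0,0)):
    """rows in present tool axes following a bar about its hinge; sgn +1 ccw"""
    out=[]
    for t in ang:
        c,s=np.cos(sgn*t),np.sin(sgn*t);b=np.array(hinge)+np.array([[c,-s],[s,c]])@np.array(rel)+np.array(off)
        p,r=move([*world(b),z],YAW+np.pi/2+sgn*t);out.append([round(float(t),2),*[round(float(x),3) for x in p],r[2]])
    return out
E
python3 - <<'E'
from h import *
s=state();o=own(s["position"]);print(o,s["grip_width"],s["wrist_force"])
a,th,n=leaf();print(th,n)
for r in arc((-.0935,-.161),(-.046,.125),np.arange(.2,1.45,.1),1): print(r)
E
```

```text
[-0.16486842 -0.04778498] 0.010396443167044554 [-0.59148401 -0.24643365 -1.92552635]
0.19943234 484
[0.2, -0.001, -0.0, 0.0, 0.8]
[0.3, 0.011, -0.005, 0.0, -4.9]
[0.4, 0.023, -0.011, 0.0, -10.6]
[0.5, 0.034, -0.019, 0.0, -16.4]
[0.6, 0.044, -0.027, 0.0, -22.1]
[0.7, 0.053, -0.037, 0.0, -27.8]
[0.8, 0.062, -0.047, 0.0, -33.6]
[0.9, 0.069, -0.058, 0.0, -39.3]
[1.0, 0.075, -0.07, 0.0, -45.0]
[1.1, 0.08, -0.082, 0.0, -50.8]
[1.2, 0.084, -0.095, 0.0, -56.5]
[1.3, 0.086, -0.108, 0.0, -62.2]
[1.4, 0.087, -0.121, 0.0, -67.9]
```

The bar is gripped, with the opening at about 10 mm. Now I swing it along the arc.

Call:
{"method": "arm_command", "body": {"plan": [[[1, 0.005, -0.002, 0, 0, 0, -2], [1, 0.011, -0.005, 0, 0, 0, -5], [1, 0.023, -0.011, 0, 0, 0, -10.5], [1, 0.034, -0.019, 0, 0, 0, -16.5], [1, 0.044, -0.027, 0, 0, 0, -22], [1, 0.053, -0.037, 0, 0, 0, -28], [1, 0.062, -0.047, 0, 0, 0, -33.5], [1, 0.062, -0.047, 0, 0, 0, -33.5]]]}}

```text
time_s: 10.33
position: [0.5204, -0.0528, 0.2434]
orientation: [1.34, -2.84, 0.001]
wrist_force: [0.7, 0.7, 0.8]
grip_width: 0.0103
```

```bash
python3 - <<'E'
from h import *
s=state();print(own(s["position"]),s["grip_width"],s["wrist_force"])
a,th,n=leaf();print(th,n)
for r in arc((-.0935,-.161),(-.046,.125),np.arange(.8,1.56,.1),1): print(r)
E
```

```text
[-0.21649756 -0.10905585] 0.01027498893870445 [0.70256552 0.66881961 0.77728596]
0.8003469 433
[0.8, -0.001, 0.0, 0.0, -0.3]
[0.9, 0.011, -0.005, 0.0, -6.0]
[1.0, 0.023, -0.012, 0.0, -11.7]
[1.1, 0.034, -0.019, 0.0, -17.5]
[1.2, 0.044, -0.028, 0.0, -23.2]
[1.3, 0.053, -0.038, 0.0, -28.9]
[1.4, 0.061, -0.048, 0.0, -34.7]
[1.5, 0.069, -0.059, 0.0, -40.4]
```

Call:
{"method": "arm_command", "body": {"plan": [[[1, 0.011, -0.005, 0, 0, 0, -6], [1, 0.023, -0.012, 0, 0, 0, -11.7], [1, 0.034, -0.019, 0, 0, 0, -17.5], [1, 0.044, -0.028, 0, 0, 0, -23.2], [1, 0.053, -0.038, 0, 0, 0, -29], [1, 0.061, -0.048, 0, 0, 0, -34.7], [1, 0.067, -0.056, 0, 0, 0, -38.5], [1, 0.067, -0.056, 0, 0, 0, -38.5]]]}}

```text
time_s: 11.05
position: [0.522, -0.1395, 0.2434]
orientation: [2.198, -2.242, -0.001]
wrist_force: [-3.6, -1.3, 6.1]
grip_width: 0.0105
```

Call:
{"method": "arm_command", "body": {"plan": [[[1, 0, 0, 0, 0, 0, 0], [-0.3, 0, 0, 0, 0, 0, 0], [-0.3, 0, 0, 0, 0, 0, 0], [-0.3, 0, 0, 0, 0, 0, 0], [-0.3, 0, 0, -0.02, 0, 0, 0], [-0.3, 0, 0, -0.05, 0, 0, 0], [-0.3, 0, 0, -0.08, 0, 0, 0], [-0.3, 0, 0, -0.08, 0, 0, 0]]]}}

```text
time_s: 11.72
position: [0.5258, -0.1366, 0.3286]
orientation: [-2.199, 2.234, -0.014]
wrist_force: [0.3, -0.2, -0.2]
grip_width: 0.0553
```

```bash
python3 - <<'E'
from h import *
s=state();print(s["position"],own(s["position"]),s["grip_width"],s["wrist_force"])
a,th,n=leaf();print("blue",th,n)
P=pts(a);q=(P[...,:2]-C)@AX.T;Z=P[...,2]
m=(Z>.2)&(Z<.212)&(q[...,0]<-.1)&(q[...,0]>-.13)&(abs(q[...,1]-.044)<.02);print("rbar",m.sum(),np.median(q[m],0),q[m].min(0),q[m].max(0))
cv2.imwrite("pics/s6.png",a["pixels"][80:300,180:500])
print(move([*world([-.114,.044]),.323],YAW+np.pi/2))
E
```

```text
[ 0.5258147  -0.1365706   0.32855872] [-0.21814307 -0.19294845] 0.05527602126558153 [ 0.34410257 -0.22747493 -0.15366824]
blue 1.4386598 371
rbar 29 [-0.11326682  0.04166741] [-0.12009983  0.0366825 ] [-0.10813661  0.04796688]
([-0.2463, -0.0812, 0.0038], [-0.4, 0.3, 84.3])
```

View pics/s6.png

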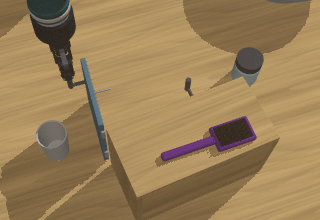

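The view shows the blue leaf standing out square at (95,105), angle 1.44, with the tumbler, jar and brush in place and the white bar at (188,83). Next I go to the white bar.

Call:
{"method": "arm_command", "body": {"plan": [[[-0.3, -0.02, -0.007, 0, 0, 0, 7], [-0.3, -0.04, -0.014, 0, 0, 0, 14], [-0.3, -0.06, -0.02, 0, 0, 0, 21], [-0.3, -0.08, -0.027, 0, 0, 0, 28], [-0.3, -0.1, -0.034, 0, 0, 0, 35], [-0.3, -0.12, -0.04, 0, 0, 0, 42], [-0.3, -0.14, -0.047, 0, 0, 0, 49], [-0.3, -0.16, -0.053, 0, 0, 0, 56]]]}}

```text
time_s: 12.43
position: [0.5775, 0.0232, 0.322]
orientation: [0.885, -3.013, -0.001]
wrist_force: [-0.0, -0.2, -0.1]
grip_width: 0.0555
```

```bash
python3 - <<'E'
from h import *
print(move([*world([-.114,.0435]),.32],YAW+np.pi/2))
E
```

```text
([-0.0729, 0.0537, 0.002], [0.0, -0.1, 27.9])
```

Call:
{"method": "arm_command", "body": {"plan": [[[-0.3, -0.018, 0.013, 0, 0, 0, 7], [-0.3, -0.036, 0.027, 0, 0, 0, 14], [-0.3, -0.055, 0.04, 0, 0, 0, 21], [-0.3, -0.073, 0.053, 0, 0, 0, 27.9], [-0.3, -0.073, 0.053, 0, 0, 0, 27.9], [-0.3, -0.073, 0.053, 0, 0, 0, 27.9]]]}}

```text
time_s: 12.93
position: [0.6094, 0.1083, 0.322]
orientation: [0.15, -3.136, -0.0]
wrist_force: [0.7, -0.1, -0.3]
grip_width: 0.0557
```

```bash
python3 - <<'E'
from h import *
s=snap("wrist");cv2.imwrite("pics/w2.png",s["pixels"])
p=state()["position"];print(p,own(p),move([*world([-.114,.0435]),.243],YAW+np.pi/2))
E
```

```text
[0.6092174  0.10634645 0.32209323] [-0.1146534  0.0421145] ([-0.0008, 0.0014, 0.0791], [-0.0, -0.1, 0.5])
```

View pics/w2.png

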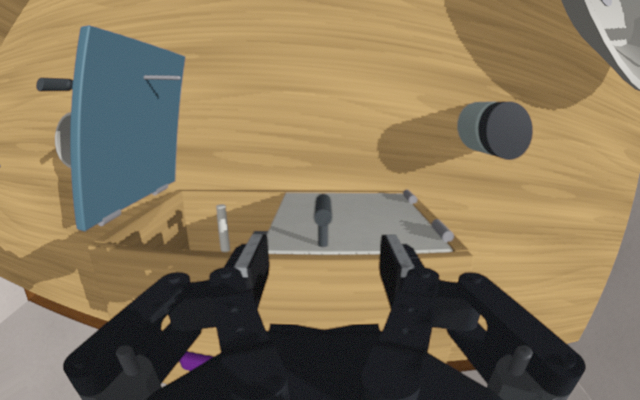

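The wrist view has the bar top at (323,207), centred between the pads (255 to 395). Going down and gripping.

Call:
{"method": "arm_command", "body": {"plan": [[[-0.3, 0, 0, 0.025, 0, 0, 0], [-0.3, 0, 0.001, 0.05, 0, 0, 0], [-0.3, 0, 0.001, 0.07, 0, 0, 0], [-0.3, 0, 0.001, 0.079, 0, 0, 0], [-0.3, 0, 0.001, 0.079, 0, 0, 0], [-0.3, 0, 0.001, 0.079, 0, 0, 0]]]}}

```text
time_s: 13.48
position: [0.6098, 0.1058, 0.2442]
orientation: [0.141, -3.138, 0.001]
wrist_force: [-0.1, -0.1, 1.5]
grip_width: 0.0555
```

Call:
{"method": "arm_command", "body": {"plan": [[[1, 0, 0, 0, 0, 0, 0], [1, 0, 0, 0, 0, 0, 0], [1, 0, 0, 0, 0, 0, 0], [1, 0, 0, 0, 0, 0, 0], [1, 0, 0, 0, 0, 0, 0]]]}}

```text
time_s: 13.9
position: [0.6103, 0.1081, 0.2456]
orientation: [-0.144, 3.136, 0.002]
wrist_force: [-0.7, 2.2, 4.3]
grip_width: 0.0104
```

```bash
python3 - <<'E'
from h import *
s=state();print(own(s["position"]),s["position"],s["grip_width"],s["wrist_force"])
for r in arc((-.0805,.1465),(-.034,-.103),np.arange(0,.75,.1),-1): print(r)
E
```

```text
[-0.1133874   0.04378121] [0.6103391  0.10811349 0.24558393] 0.01036233060380419 [-0.66202135  2.23667952  4.33211073]
[0.0, 0.001, -0.0, 0.003, 0.4]
[0.1, 0.011, 0.004, 0.003, 6.2]
[0.2, 0.021, 0.009, 0.003, 11.9]
[0.3, 0.03, 0.015, 0.003, 17.6]
[0.4, 0.038, 0.021, 0.003, 23.3]
[0.5, 0.046, 0.029, 0.003, 29.1]
[0.6, 0.053, 0.037, 0.003, 34.8]
[0.7, 0.059, 0.046, 0.003, 40.5]
```

Call:
{"method": "arm_command", "body": {"plan": [[[1, 0.005, 0.002, 0, 0, 0, 3], [1, 0.011, 0.004, 0, 0, 0, 6], [1, 0.021, 0.009, 0, 0, 0, 12], [1, 0.03, 0.015, 0, 0, 0, 17.6], [1, 0.038, 0.021, 0, 0, 0, 23.3], [1, 0.046, 0.029, 0, 0, 0, 29], [1, 0.053, 0.037, 0, 0, 0, 34.8], [1, 0.059, 0.046, 0, 0, 0, 40.5]]]}}

```text
time_s: 14.57
position: [0.5491, 0.1449, 0.2456]
orientation: [0.966, 2.984, 0.0]
wrist_force: [2.9, -4.2, 3.6]
grip_width: 0.0101
```

```bash
python3 - <<'E'
from h import *
s=state();print(own(s["position"]),s["position"],s["grip_width"],s["wrist_force"])
for r in arc((-.0805,.1465),(-.034,-.103),np.arange(.7,1.55,.1),-1): print(r)
E
```

```text
[-0.17132911  0.08554454] [0.54909769 0.14486819 0.24561845] 0.010127693951410804 [ 2.87280644 -4.19965649  3.62782597]
[0.7, 0.004, 0.002, 0.003, -0.6]
[0.8, 0.014, 0.006, 0.003, 5.1]
[0.9, 0.024, 0.011, 0.003, 10.9]
[1.0, 0.033, 0.016, 0.003, 16.6]
[1.1, 0.042, 0.023, 0.002, 22.3]
[1.2, 0.049, 0.03, 0.002, 28.1]
[1.3, 0.056, 0.039, 0.002, 33.8]
[1.4, 0.063, 0.048, 0.002, 39.5]
[1.5, 0.068, 0.057, 0.002, 45.3]
```

Call:
{"method": "arm_command", "body": {"plan": [[[1, 0.01, 0.004, 0, 0, 0, 5.5], [1, 0.02, 0.009, 0, 0, 0, 11.2], [1, 0.029, 0.014, 0, 0, 0, 17], [1, 0.038, 0.021, 0, 0, 0, 22.8], [1, 0.045, 0.028, 0, 0, 0, 28.5], [1, 0.052, 0.037, 0, 0, 0, 34.2], [1, 0.059, 0.046, 0, 0, 0, 40], [1, 0.059, 0.046, 0, 0, 0, 40]]]}}

```text
time_s: 15.23
position: [0.5247, 0.2214, 0.2455]
orientation: [-1.919, -2.485, -0.001]
wrist_force: [-3.4, -0.5, 8.7]
grip_width: 0.0104
```

```bash
python3 - <<'E'
from h import *
s=state();print(own(s["position"]),s["position"],s["grip_width"],s["wrist_force"])
for r in arc((-.0805,.1465),(-.034,-.103),[1.35,1.4,1.45,1.5],-1): print(r)
E
```

```text
[-0.18919134  0.16384084] [0.52472928 0.22138976 0.24545988] 0.010417428768994699 [-3.41657416 -0.53843267  8.65549306]
[1.35, -0.007, -0.0, 0.003, -2.8]
[1.4, -0.002, 0.001, 0.003, 0.0]
[1.45, 0.004, 0.003, 0.003, 2.9]
[1.5, 0.009, 0.005, 0.003, 5.8]
```

At about 1.4 rad. I release it and rise straight up.

Call:
{"method": "arm_command", "body": {"plan": [[[1, 0, 0, 0, 0, 0, 0], [-0.3, 0, 0, 0, 0, 0, 0], [-0.3, 0, 0, 0, 0, 0, 0], [-0.3, 0, 0, 0, 0, 0, 0], [-0.3, 0, 0, -0.02, 0, 0, 0], [-0.3, 0, 0, -0.05, 0, 0, 0], [-0.3, 0, 0, -0.09, 0, 0, 0], [-0.3, 0, 0, -0.12, 0, 0, 0]]]}}

```text
time_s: 15.9
position: [0.5258, 0.2185, 0.3662]
orientation: [1.919, 2.486, 0.001]
wrist_force: [0.3, -0.1, -0.3]
grip_width: 0.0555
```

Call:
{"method": "arm_command", "body": {"plan": [[[-0.3, 0, 0, -0.02, 0, 0, 0], [-0.3, 0, 0, -0.02, 0, 0, 0], [-0.3, 0, 0, -0.02, 0, 0, 0], [-0.3, 0, 0, -0.02, 0, 0, 0]]]}}

```text
time_s: 16.23
position: [0.5248, 0.2185, 0.3833]
orientation: [-1.919, -2.487, 0.003]
wrist_force: [0.4, -0.1, -1.0]
grip_width: 0.0553
```

```bash
python3 - <<'E'
from h import *
s=state();print(s["position"],s["wrist_force"],np.abs(s["joint_vel"]).max())
a,th,n=leaf();print("blue",th,n)
P=pts(a);q=(P[...,:2]-C)@AX.T;Z=P[...,2]
m=(Z>.2)&(Z<.212)&(q[...,0]<-.15)&(q[...,0]>-.25)&(q[...,1]>.1)&(q[...,1]<.2);b=np.median(q[m],0)
r=b-np.array([-.0805,.1465]);print("rbar",m.sum(),b,"angle",(np.arctan2(-.103,-.034)-np.arctan2(r[1],r[0]))%(2*np.pi))
cv2.imwrite("pics/s7.png",a["pixels"][80:300,180:500])
E
```

```text
[0.52477345 0.21854112 0.38330868] [ 0.43439869 -0.14087346 -1.02028458] 0.01892523577162587
blue 1.4396305 369
rbar 26 [-0.18637335  0.16242457] angle 1.401253615497568
```

View pics/s7.png

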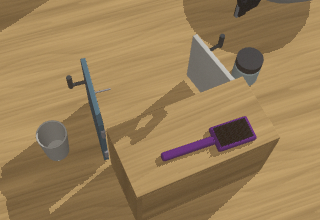

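Both leaves stand square, blue at (93,105) and white at (210,70). The tumbler, jar and brush have not moved, and the arm is clear above. I'm handing in.

```bash
python3 -c "
from h import *
print(manip.sign_off())"
```

```text
the job is handed in; nothing more can be done
None
```

Both cabinet doors are standing open and the job is handed in after about 16 s of the 66 s allowed; the hand-in gives no verdict.

- **Blue leaf:** I pressed it gently to the soft stop, at about 8–9 N and roughly -0.04 rad. It caught again on the first press. The second press popped it out to 0.20 rad, and I swung it wide by its handle.
- **White leaf:** only after that did I pull it free of its ball catch and swing it open.
- **Last checks:** the camera shows the blue leaf at about 1.44 rad and the white leaf at about 1.40 rad, against the 1.15 rad needed. The gripper was open and about 0.1 m clear above the white leaf's handle, with wrist force near zero.
- **Bystanders:** the tumbler, jar and hairbrush look unmoved in the last picture. I judged that by eye and did not measure them again.
- **Failed checks:** the only one was the first press catching again. The -0.04 rad press depth comes from a single noisy depth fit.

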